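# Wake the code reader and hold a vial over its window

## Robot

A 6-joint arm with a two-finger parallel gripper is mounted at the origin on a cart in front of the work surface, level with it; the furniture and walls round the work are solid. World frame = base frame: x ahead of the robot, y to its left, z up, the work surface at z = 0. Lengths are in m, angles in rad, forces in N, time in s.
With the tool pointing down it reaches from about 0.35 to 0.775 m from the base axis. Payload 7.3 kg.
Tool frame: the origin (TCP) lies at the centre of the arm's flange, where the gripper is bolted on; the fingertips stand 178 mm ahead of it and the grasp point (between the pads) lies 159 mm ahead of it; z points along the fingers, y is the line along which they close (so a half turn about z gives the same grasp; the last joint's range is limited). The gripper opens to 92 mm and grips with 3 to 60 N. Pads are 19 mm wide; open, the fingers measure 130 mm over their backs; the gripper's body (75 mm by 190 mm) begins 47 mm behind the grasp point.
Start: joints at [1.133, 0.342, 1.524, -0, 1.275, -0.146], TCP at [0.151, 0.503, 0.405] pointing down, gripper open.
Joint ranges: [-2.53, 2.53], [-0.77, 2.02], [0.04, 2.7], [-1, 4.14], [0.28, 2.66], [-3.11, 3.11]. Speed limits (rad/s): [2.57, 2.57, 3.14, 3.14, 3.14, 3.14].

## Interface

Orientations are given as [roll, pitch, yaw] about the fixed x, y, z axes, in that order (R = Rz(yaw) Ry(pitch) Rx(roll)).
In Python, from cell import telemetry, vision, ticket gives the robot as it stands.
- The arm moves only by the shell command python3 -m crank 'ROWS' [FORCE]. ROWS is JSON, a list of rows, each a list of 5 numbers: the gripper command: -1 is shut, 1 is fully open, values between are in proportion, then the shift along the tool's x, y, z in mm, then the turn about the tool's z in rad. In form: [[fingers, dx, dy, dz, roll], ...]. A call has 1 to 12 rows; each row is the pose to reach, as a shift and turn from the pose commanded when the call began, along the tool's axes at that moment; what a row does not reach only later rows make up. A row lasts 1/12 s, in which the tool goes at most 41.7 mm and 7.16 degrees, less where a joint would pass 70% of its speed; a pose out of reach is approached as far as the arm can. A call with a gripper value outside its range is refused whole. The fingers move at their own pace and stop on an object; FORCE is the grip in N (left out, the last holds). Time passes only in rows, so rows that repeat a pose let the fingers close. It gives the time, the measured TCP pose, the force, the opening and the grip force at its end, in the units of the state.
- telemetry.observe(): the state, without advancing time (a new reading comes with each control period).
- vision.read_camera(name): name is "side" or "top" or "wrist"; returns (picture, depth): 480x640x3 uint8, red, green, blue; 480x640 float32, m along the optical axis (not along the pixel's ray), 0 where there is no reading.
- vision.get_calibration(name): a dict with "camera_matrix" (3x3 intrinsics, pixels), "rvec" (rotation vector, rad) and "tvec" (3), from world to camera coordinates, as OpenCV has them. Camera axes: x right, y down, z forward; pixel columns grow to the right and rows downward; lengths in m; the calibration is good to about 2 mm. A picture is of the moment at which its call begins: read the wrist's pose just before it. get_calibration takes no time and is no camera call; for the wrist camera it gives the pose at the moment of the call.
- ticket.hand_in(): hands the job in; it is judged then, once.
The state is a dict: "time": time; "qpos": joint angles; "qvel": joint speeds; "joint_efforts": joint torques, N m; "tool_pos": TCP position; "tool_rot": TCP orientation; "contact_force": force on the tool from outside, world axes, zero at the start; "torque": the same for the moment, N m; "opening": finger opening in m; "grip_force": force on a finger pad.
Only numpy, scipy, OpenCV 4.12 (cv2) and the standard library are available. Lean on these libraries where they do the work, as an engineer would, in place of code of your own. Each camera call takes 0.05 s, during which the arm holds its last target. There are 200 camera calls.

## Task

Scan the code on the underside of the amber vial that stands by itself to the right of the bottle row: on the white reader press the white key fully down and let it come up, then the green key likewise, and leave the red key alone. Then pick up the vial, carry it over the row of bottles and hold it upright about a centimetre above the middle of the reader's round window without touching the reader; finish there, still holding it steady in the gripper. Do not shift the bottles or the other things around.

Things in the scene. Friction and masses are not known exactly. Their poses are not given: they have to be found in the camera images.
- vial: the upright amber glass vial with a black screw cap that stands by itself on the worktop, to the right of the bottle row; 22 mm diameter, 70 mm high (the cap is the top 17 mm), about 30 g; origin at the centre of its underside, z up along its axis
- reader: fixed vial code reader: low white desk unit, 150 x 150 mm, deck 30 mm above the worktop; origin at the centre of its footprint on the worktop, z up; its window lies on the far half (+x of its own frame), its three keys in a row along its own y on the near half (x = -45 mm, 48 mm apart); which key is where changes
- window (a point): centre of the reader's round reading window, on its upper surface 45 mm above the worktop: a blue pane 41 mm across with a small white dot in the middle, in a flat black collar 60 mm across that rises 15 mm above the deck and is level with the window (within 1 mm); z up
- key_white_top (a point): centre of the top of the white round key (wakes the reader), 24 mm across, 48 mm above the worktop when up, in a black round housing 40 mm across whose rim is 6 mm below the key's top
- key_white (a joint): travel of the white key: 0 up, 0.006 m fully down; a spring returns it, moving starts at 1.5 N and fully down takes 5 N; it counts as pressed beyond 0.004 m
- key_green_top (a point): centre of the top of the green round key (starts a reading), 24 mm across, 48 mm above the worktop when up, in a black round housing 40 mm across whose rim is 6 mm below the key's top
- key_green (a joint): travel of the green key: 0 up, 0.006 m fully down; a spring returns it, moving starts at 1.5 N and fully down takes 5 N; it counts as pressed beyond 0.004 m
- key_red_top (a point): centre of the top of the red round key (cancels; not to be pressed), 24 mm across, 48 mm above the worktop when up, in a black round housing 40 mm across whose rim is 6 mm below the key's top
- key_red (a joint): travel of the red key: 0 up, 0.006 m fully down; a spring returns it, moving starts at 1.5 N and fully down takes 5 N; it counts as pressed beyond 0.004 m
- row_tray: fixed low grey tray, 188 x 64 mm, 16 mm high, that holds the row of three bottles between the vial and the reader; origin at the centre of its underside, the row runs along its own x, z up
- buffer_0: white reagent bottle with a red band, 54 mm diameter, standing loose in the tray, its cap's top 112 mm above the worktop; origin at the centre of its underside, z up
- buffer_1: white reagent bottle with a yellow band, 54 mm diameter, standing loose in the tray, its cap's top 112 mm above the worktop; origin at the centre of its underside, z up
- buffer_2: white reagent bottle with a blue band, 54 mm diameter, standing loose in the tray, its cap's top 112 mm above the worktop; origin at the centre of its underside, z up
- beaker: empty clear beaker, 64 mm wide, 82 mm high, behind the reader; a bystander, loose; origin at the centre of its underside
- tape_roll: roll of pale tape lying flat, 68 mm wide, 19 mm high, right of the vial; a bystander, loose; origin at the centre of its underside
- timer: white desk timer, 58 x 58 x 18 mm, left of the reader; a bystander, loose; origin at the centre of its underside
- marker: blue marker pen lying flat, 126 mm long, 14 mm thick, left of the reader; a bystander, loose; origin at the centre of its underside
Things that resemble listed ones, but are neither listed nor needed, are in the scene too. Several things look just like the vial: the one meant starts farthest to the robot's left.

How it is judged:
By the outcome, as a careful person would: the job done as asked, in the order asked, and still so for the second after the job is handed in, while the arm keeps its last pose, push and grip.
It also fails if it takes over 61 s, if anything falls off the work surface, if the arm or the gripper's body presses on something with over 40 N, if the wrist force passes 120 N, or if a joint passes its speed limit or range.

## Working session

There is one attempt and no reset: what is moved stays moved. The work goes in short steps, Python scripts to look and compute and a shell command to move; the robot and the scene stay as the last step left them, time stands still between calls to the robot, and variables do not carry over. Pictures are saved under pics/ and viewed, at most 11 in all, crops included, and the job is handed in when it is done.

```bash
mkdir -p pics
cat > h.py <<'E'
import numpy as np, cv2
from cell import telemetry, vision, ticket
def cal(n):
    c=vision.get_calibration(n); R=cv2.Rodrigues(np.array(c["rvec"],float))[0]
    return np.array(c["camera_matrix"],float),R,np.array(c["tvec"],float).ravel()
def grab(n,tag):
    K,R,t=cal(n); p,d=vision.read_camera(n); cv2.imwrite(f"pics/{tag}.png",p[:,:,::-1]); np.savez(f"{tag}.npz",p=p,d=d,K=K,R=R,t=t)
def load(tag): return np.load(f"{tag}.npz")
def dep(g,u,v):
    z=np.median([x for x in g["d"][v-1:v+2,u-1:u+2].ravel() if x>0] or [0]); 
    return g["R"].T@(z*np.linalg.solve(g["K"],[u,v,1])-g["t"])
def ray(g,u,v): 
    return -g["R"].T@g["t"], g["R"].T@np.linalg.solve(g["K"],[u,v,1])
def atz(g,u,v,z):
    o,d=ray(g,u,v); return o+d*(z-o[2])/d[2]
def tri(a,b):
    (o,d),(p,e)=a,b; s=np.linalg.lstsq(np.c_[d,-e],p-o,rcond=None)[0]; q,r=o+s[0]*d,p+s[1]*e
    return (q+r)/2,np.linalg.norm(q-r)
E
python3 -c "
from h import *
np.set_printoptions(precision=4,suppress=True)
print(telemetry.observe())
for n in ['top','side','wrist']:
    grab(n,n+'0'); K,R,t=cal(n); print(n,-R.T@t,R[2],K[0,0])
"
```

```text
{'time': 0.0, 'qpos': array([ 1.133 ,  0.3427,  1.525 , -0.    ,  1.2754, -0.146 ]), 'qvel': array([-0.0001, -0.    , -0.0006,  0.0001,  0.001 , -0.0023]), 'joint_efforts': array([ -0.0001, -43.1248, -24.4222,   0.0717,   0.0561,  -0.0002]), 'tool_pos': array([0.151 , 0.5027, 0.4041]), 'tool_rot': array([-3.1401, -0.0002,  2.8498]), 'contact_force': array([0.0177, 0.4855, 1.5026]), 'torque': array([0.0315, 0.0274, 0.0141]), 'grip_force': 0.0, 'opening': 0.09180909444068025}
top [ 0.3919 -0.0574  1.4618] [ 0.1431 -0.0266 -0.9893] 457.8153905704644
side [ 0.6192 -1.3441  0.7463] [-0.0123  0.8863 -0.463 ] 509.5669969549091
wrist [0.0718 0.5276 0.3847] [ 0.2919 -0.0883 -0.9524] 388.1918594621898
```

View pics/top0.png

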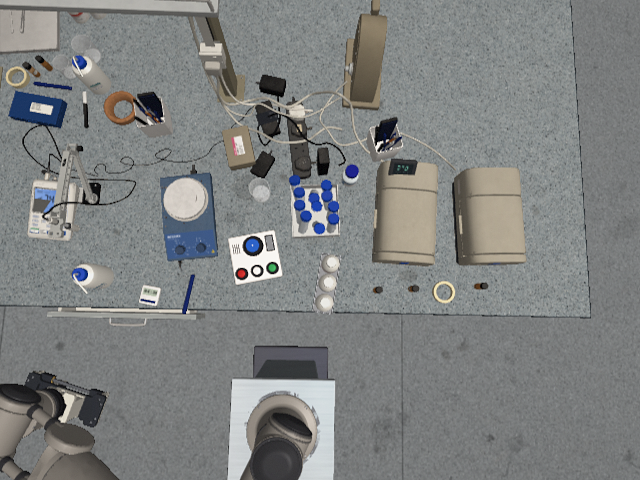

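View pics/side0.png

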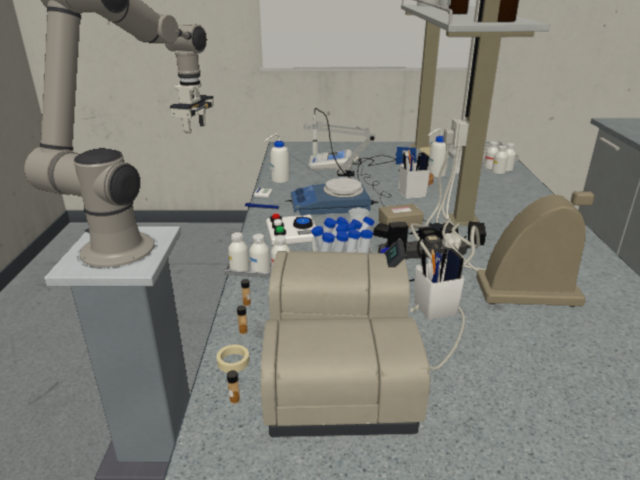

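The top view shows three amber vials, at (378,290), (414,288) and (482,286); in the side view they are at about (246,292), (242,320) and (234,388). The wanted one is farthest to the robot's left: top (378,290), side (246,292). The reader's window is at top (253,245), with keys red (242,273), white (257,270) and green (272,268). I'll check all of these in one enlarged crop.

```bash
python3 -c "
from h import *
a=load('top0')['p'][225:315,220:430,::-1]; b=load('side0')['p'][205:335,220:330,::-1]
A=cv2.resize(a,None,fx=3.8,fy=3.8,interpolation=cv2.INTER_CUBIC)
cv2.imwrite('pics/c1.png',A)
cv2.imwrite('pics/c2.png',cv2.resize(b,None,fx=4.5,fy=4.5,interpolation=cv2.INTER_CUBIC))
np.set_printoptions(precision=4,suppress=True)
g=load('top0')
for n,u,v in [('win',253,245),('red',242,273),('white',257,270),('green',272,268),('vial',378,290),('v2',414,288),('b0',331,263),('b1',328,283),('b2',323,302)]: print(n,dep(g,u,v))
"
```

```text
win [0.5576 0.1045 0.0436]
red [0.4698 0.1339 0.049 ]
white [0.48   0.0883 0.05  ]
green [0.4871 0.0426 0.0507]
vial [ 0.4267 -0.2821  0.0669]
v2 [ 0.4352 -0.3922  0.0673]
b0 [ 0.5021 -0.1353  0.1086]
b1 [ 0.4428 -0.1274  0.1116]
b2 [ 0.3873 -0.1138  0.1107]
```

View pics/c1.png

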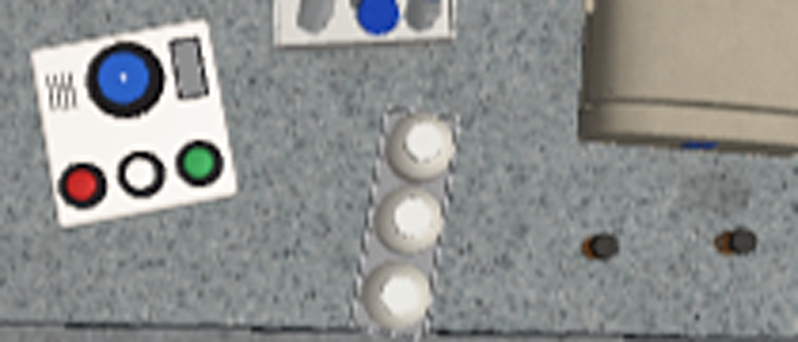

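View pics/c2.png

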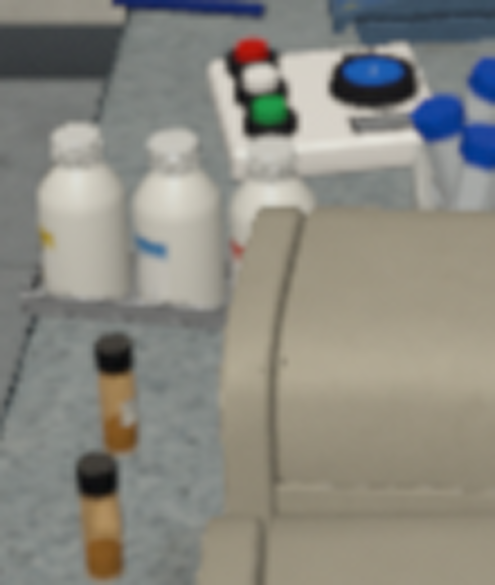

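The crop confirms it. The leftmost lone vial's cap is at top (378.1,289.6) and side (244.7,280.6). The white key is at top (256.7,270.4) and side (277.8,221.7), green at (272,267) and (279.4,228.6), and the window dot at (252.3,244.9) and (302.9,220.2). I'll triangulate these next.

```bash
python3 -c "
from h import *
np.set_printoptions(precision=4,suppress=True)
g=load('top0');s=load('side0')
for n,a,b,z in [('win',(252.3,244.9),(302.9,220.2),.045),('white',(256.7,270.4),(277.8,221.7),.048),('green',(272,267),(279.4,228.6),.048),('vial',(378.1,289.6),(244.7,280.6),.07)]:
    print(n,tri(ray(g,*a),ray(s,*b)),atz(g,*a,z),atz(s,*b,z))
from scipy.spatial.transform import Rotation as Ro
o=telemetry.observe(); print(o['tool_pos'],Ro.from_euler('xyz',o['tool_rot']).as_matrix())
"
```

```text
win (array([0.5592, 0.1067, 0.0449]), np.float64(0.002881896862985652)) [0.5577 0.1065 0.045 ] [0.5606 0.1071 0.045 ]
white (array([0.4807, 0.0897, 0.0479]), np.float64(0.0037395050631169207)) [0.4788 0.0894 0.048 ] [0.4825 0.09   0.048 ]
green (array([0.4907, 0.0429, 0.0475]), np.float64(0.0005783407372327298)) [0.4904 0.0429 0.048 ] [0.4911 0.042  0.048 ]
vial (array([ 0.4289, -0.2821,  0.0674]), np.float64(0.001948485887028483)) [ 0.4279 -0.2819  0.07  ] [ 0.4306 -0.286   0.07  ]
[0.1509 0.5027 0.4042] [[-0.9577  0.2877 -0.0005]
 [ 0.2877  0.9577 -0.0011]
 [ 0.0002 -0.0012 -1.    ]]
```

```bash
python3 -m crank '[[1,-20,-14,0,-0.03],[1,-55,-38,0,-0.06],[1,-90,-62,5,-0.09],[1,-125,-87,10,-0.12],[1,-160,-111,20,-0.15],[1,-195,-135,30,-0.18],[1,-230,-159,40,-0.21],[1,-265,-183,50,-0.24],[1,-300,-207,60,-0.27],[1,-335,-231,70,-0.29],[1,-370,-255,80,-0.29],[1,-400,-276,80,-0.29]]' && python3 -m crank '[[1,-18,-20,0,0],[1,-33,-33,0,0],[1,-33,-33,0,0],[1,-33,-33,0,0]]' && python3 -c "
from h import *
np.set_printoptions(precision=4,suppress=True)
grab('wrist','w1'); o=telemetry.observe(); print(o['tool_pos'],o['tool_rot'],o['contact_force'],o['qpos'])
g=load('w1')
for p in [(.4807,.0897,.048),(.4907,.0429,.048),(.5592,.1067,.045)]:
    c=g['K']@(g['R']@p+g['t']); print(c[:2]/c[2])
"
```

```text
time: 1.15
tool_pos: [0.4479, 0.1306, 0.3243]
tool_rot: [-3.142, -0.002, 3.14]
contact_force: [-0.1, 1.2, -0.4]
opening: 0.0918
grip_force: 0.0
time: 1.48
tool_pos: [0.4807, 0.0987, 0.3251]
tool_rot: [3.141, -0.001, 3.138]
contact_force: [-0.4, 0.7, 0.4]
opening: 0.0917
grip_force: 0.0
[0.4801 0.0995 0.3252] [ 3.1413 -0.0014  3.139 ] [ 0.7975  0.6051 -0.7699] [ 0.0477  0.3627  1.7344  0.0004  1.0458 -1.5207]
[303.1064 244.756 ]
[236.9466 258.5603]
[327.0862 341.0524]
```

View pics/w1.png

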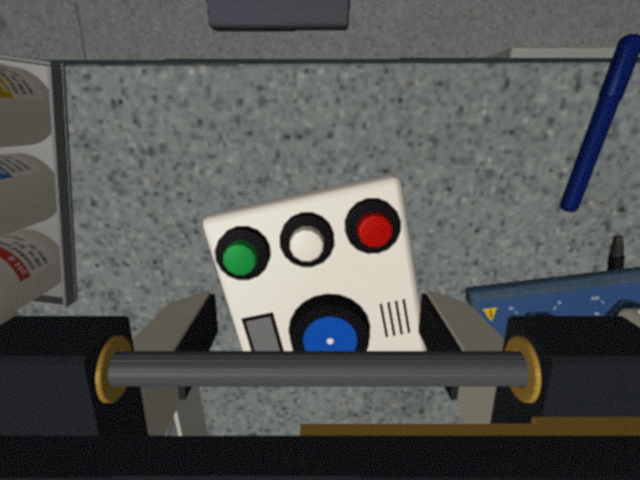

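The wrist view shows the white key top at (306,243), green at (239,258), red at (375,231) and the window dot at (330,341), all within about 3 px of prediction.

```bash
python3 -c "
from h import *
np.set_printoptions(precision=4,suppress=True)
g=load('w1');s=load('side0')
for a,b,z in [((306,243),(277.8,221.7),.048),((239,258.5),(279.4,228.6),.048),((330,341),(302.9,220.2),.045)]: print(atz(g,*a,z),dep(g,int(a[0]),int(a[1])),tri(ray(g,*a),ray(s,*b)))
"
```

```text
[0.4794 0.0917 0.048 ] [0.478  0.0919 0.0524] (array([0.4812, 0.092 , 0.0466]), np.float64(0.002499245987055364))
[0.4907 0.0444 0.048 ] [0.4887 0.0453 0.0524] (array([0.491 , 0.0441, 0.047 ]), np.float64(0.00015490807561555555))
[0.5592 0.1089 0.045 ] [0.5585 0.1089 0.0461] (array([0.5602, 0.1091, 0.0438]), np.float64(0.0006207849613946319))
```

```bash
python3 -m crank '[[-1,0,-8,15,0],[-1,0,-8,35,0],[-1,0,-8,50,0],[-1,0,-8,65,0],[-1,0,-8,80,0],[-1,0,-8,88,0],[-1,0,-8,88,0],[-1,0,-8,88,0],[-1,0,-8,88,0]]' 20 && python3 -c "
from h import *
o=telemetry.observe(); print(o['tool_pos'],o['contact_force'],o['opening']);grab('wrist','w2')"
```

```text
time: 2.28
tool_pos: [0.4805, 0.0919, 0.2384]
tool_rot: [3.141, 0.001, 3.141]
contact_force: [-0.4, 0.1, 1.1]
opening: 0.0368
grip_force: 0.0
[0.48050627 0.09187289 0.23837713] [-0.38469164  0.11499472  1.09027035] 0.03678715653622574
```

View pics/w2.png

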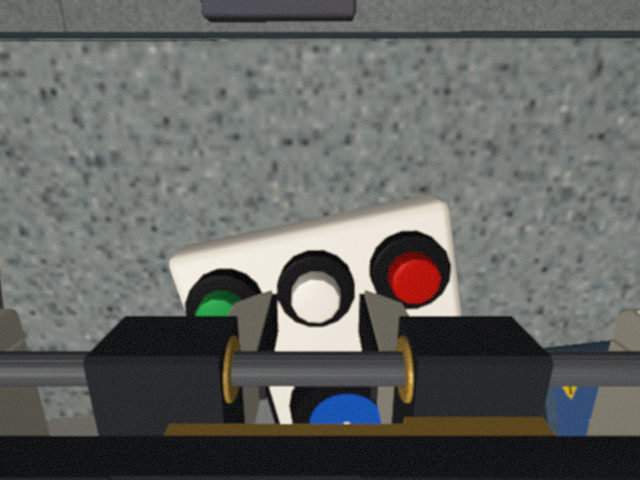

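The half-closed fingers straddle the white key, centred at (316,292), with green at (217,308) and red at (414,278) clear of them. I'll close fully and then press.

```bash
python3 -m crank '[[-1,0,0,0,0],[-1,0,0,0,0],[-1,0,0,0,0],[-1,0,0,0,0],[-1,0,0,0,0],[-1,0,0,0,0],[-1,0,0,0,0],[-1,0,0,6,0],[-1,0,0,10,0],[-1,0,0,13,0],[-1,0,0,15,0],[-1,0,0,15,0]]' && python3 -m crank '[[-1,0,0,1,0],[-1,0,0,2,0],[-1,0,0,2,0]]'
```

```text
time: 3.33
tool_pos: [0.4807, 0.0915, 0.224]
tool_rot: [3.142, 0.001, 3.14]
contact_force: [-4.4, 0.2, 19.0]
opening: 0.0004
grip_force: 9.0
time: 3.58
tool_pos: [0.4806, 0.0915, 0.2236]
tool_rot: [-3.142, 0.003, 3.14]
contact_force: [-9.3, -0.8, 34.5]
opening: 0.0001
grip_force: 17.9
```

Force is 34 N, higher than expected. I'll back off 2 mm and look before going on.

```bash
python3 -m crank '[[-1,0,0,-2,0],[-1,0,0,-2,0]]'; python3 -c "
from h import *
grab('wrist','w3');grab('side','s3')
a=load('w3')['p'][180:360,200:470]; b=load('s3')['p'][180:260,240:340]
cv2.imwrite('pics/c3.png',np.hstack([cv2.resize(a,(450,300)),cv2.resize(b,(350,300),interpolation=2)])[:,:,::-1])"
```

```text
time: 3.75
tool_pos: [0.4806, 0.0915, 0.224]
tool_rot: [3.142, 0.002, 3.14]
contact_force: [-2.8, -0.6, 19.7]
opening: 0.0003
grip_force: 9.5
```

View pics/c3.png

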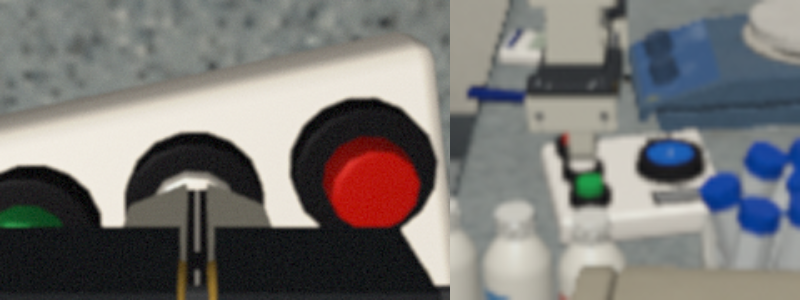

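The fingertips sit over the white key, which is flush with its rim and therefore fully down; red is untouched and up. I'll lift, move to green and press to the same level.

```bash
python3 -m crank '[[-1,0,0,-10,0],[-1,0,0,-25,0],[-1,0,0,-25,0],[-1,-5,-24,-25,0],[-1,-10,-48,-25,0],[-1,-10,-48,-25,0],[-1,-10,-48,-25,0],[-1,-10,-48,-12,0],[-1,-10,-48,-6,0],[-1,-10,-48,-3,0],[-1,-10,-48,-1,0],[-1,-10,-48,-1,0]]' && python3 -m crank '[[-1,0,0,1,0],[-1,0,0,1,0],[-1,0,0,1,0]]'; python3 -c "
from h import *
g=load('w1')
grab('wrist','w4');grab('side','s4')
a=load('w4')['p'][180:360,200:470]; b=load('s4')['p'][180:260,240:340]
cv2.imwrite('pics/c4.png',np.hstack([cv2.resize(a,(450,300)),cv2.resize(b,(350,300),interpolation=2)])[:,:,::-1])"
```

```text
time: 4.85
tool_pos: [0.49, 0.044, 0.2242]
tool_rot: [3.142, -0.001, 3.141]
contact_force: [-2.7, -0.1, 8.6]
opening: 0.0005
grip_force: 4.1
time: 5.1
tool_pos: [0.4899, 0.044, 0.224]
tool_rot: [3.142, -0.0, 3.141]
contact_force: [-5.0, -0.1, 17.2]
opening: 0.0007
grip_force: 8.7
```

View pics/c4.png

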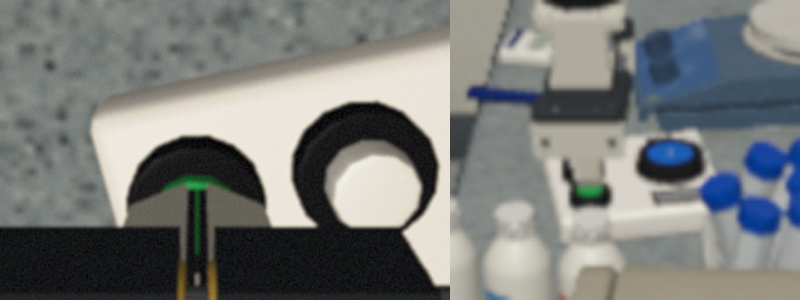

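```bash
python3 -c "
from h import *
np.set_printoptions(precision=4,suppress=True)
g=load('w4')
for v in range(262,300,3): print(v,g['p'][v,317],dep(g,317,v))
print('white',dep(g,425,294),'rimW',dep(g,385,270),dep(g,420,246),'deck',dep(g,360,300))
g=load('w3');
for v in range(280,300,3): print(v,g['p'][v,317],dep(g,317,v))
"
```

```text
262 [71 67 61] [0.4708 0.0447 0.0337]
265 [ 9 15 18] [0.4707 0.0448 0.0377]
268 [ 9  4 12] [0.4708 0.0448 0.0415]
271 [19 18 21] [0.4719 0.0448 0.0423]
274 [24 22 16] [0.4731 0.0448 0.0428]
277 [22 20 26] [0.4748 0.0447 0.0422]
280 [17 21 18] [0.4762 0.0447 0.0424]
283 [22 20 25] [0.4775 0.0447 0.0427]
286 [ 5 72 29] [0.4787 0.0447 0.0434]
289 [ 37 127  60] [0.4796 0.0447 0.0448]
292 [ 40 147  68] [0.4803 0.0447 0.0463]
295 [19 64 37] [0.4816 0.0447 0.0467]
298 [28 69 39] [0.4832 0.0447 0.0465]
white [0.4783 0.0909 0.0529] rimW [0.4714 0.0752 0.0425] [0.4607 0.0905 0.0407] deck [0.4919 0.0659 0.0307]
280 [26 27 26] [0.4672 0.0922 0.0423]
283 [92 88 84] [0.4686 0.0922 0.0424]
286 [170 167 157] [0.4692 0.0922 0.0446]
289 [241 238 229] [0.4699 0.0922 0.0462]
292 [237 231 218] [0.4715 0.0922 0.0459]
295 [106 101  95] [0.4725 0.0922 0.0468]
298 [107 102  97] [0.4739 0.0922 0.0469]
```

The depth check shows the green key's top 6 mm below the up white key (0.0463 vs 0.0525), so it is fully down and the white one is back up. Next I check clearance at the vial and lift.

```bash
python3 -c "
from h import *
np.set_printoptions(precision=4,suppress=True)
g=load('top0')
for p in [(376,264),(378,258),(376,250),(385,262),(380,200),(436,262),(400,265)]: print(p,dep(g,*p))
"; python3 -m crank '[[-1,0,0,-12,0],[-1,0,0,-40,0],[-0.5,0,0,-75,0],[0,0,0,-110,0],[0.4,0,0,-140,0],[0.4,0,-10,-155,0],[0.4,8,-35,-155,0],[0.4,14,-70,-155,0],[0.4,20,-105,-155,0],[0.4,26,-140,-155,0],[0.4,32,-175,-155,0],[0.4,38,-210,-155,0]]' && python3 -m crank '[[0.4,6,-35,0,0],[0.4,12,-70,0,0],[0.4,18,-100,0,0],[0.4,22,-117,10,0],[0.4,22,-117,25,0],[0.4,22,-117,35,0],[0.4,22,-117,35,0],[0.4,22,-117,35,0]]'; python3 -c "
from h import *
grab('wrist','w5'); grab('side','s5'); o=telemetry.observe(); print(o['tool_pos'],o['tool_rot'],o['contact_force'],o['opening'])
a=load('w5')['p']; b=load('s5')['p'][225:345,195:295]
cv2.imwrite('pics/c5.png',np.hstack([a,cv2.resize(cv2.resize(b,(400,480),interpolation=2)[:, :],(160,192)) if 0 else np.vstack([cv2.resize(b,(160,192),interpolation=2),np.zeros((288,160,3),np.uint8)])])[:,:,::-1])
g=load('w5');p=np.array([.4285,-.283,.07]);c=g['K']@(g['R']@p+g['t']); print(c[:2]/c[2])"
```

```text
(376, 264) [ 0.511  -0.286   0.0015]
(378, 258) [ 0.5174 -0.2703  0.139 ]
(376, 250) [ 0.5429 -0.2675  0.119 ]
(385, 262) [ 0.5098 -0.2981  0.0974]
(380, 200) [ 0.6907 -0.2763  0.1361]
(436, 262) [ 0.5224 -0.4811 -0.0021]
(400, 265) [ 0.5099 -0.364  -0.0017]
time: 6.2
tool_pos: [0.4513, -0.1674, 0.3775]
tool_rot: [3.141, -0.0, 3.141]
contact_force: [1.8, 0.3, -1.5]
opening: 0.0615
grip_force: 0.0
time: 6.87
tool_pos: [0.4299, -0.2826, 0.3421]
tool_rot: [3.14, -0.001, 3.141]
contact_force: [0.7, 0.3, 0.6]
opening: 0.0641
grip_force: 0.0
[ 0.43019851 -0.28281138  0.34318476] [-3.14120476e+00  6.21284605e-04  3.14108952e+00] [-0.13133547 -0.05346389  0.38495347] 0.06400526665707817
[314.99574049 245.08780145]
```

View pics/c5.png

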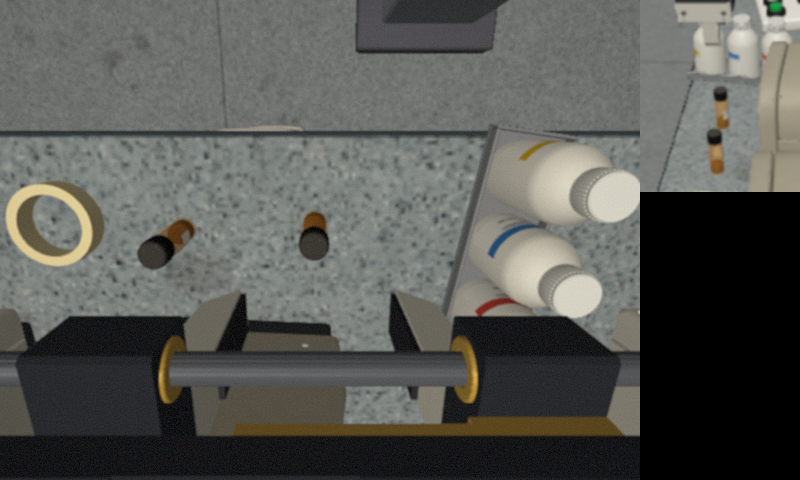

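The target vial's cap is at (314,243), within 2 px of the prediction and centred between the fingers. The lookalike at (155,250) and the bottle row are clear, so I'll descend and grip.

```bash
python3 -m crank '[[0.4,2,0,15,0],[0.4,2,0,40,0],[0.4,2,0,65,0],[0.4,2,0,90,0],[0.4,2,0,110,0],[0.4,2,0,125,0],[0.4,2,0,137,0],[0.4,2,0,144,0],[0.4,2,0,146,0],[0.4,2,0,146,0]]' 15 && python3 -m crank '[[-1,0,0,0,0],[-1,0,0,0,0],[-1,0,0,0,0],[-1,0,0,0,0],[-1,0,0,0,0],[-1,0,0,0,0],[-1,0,0,0,0],[-1,0,0,0,0],[-1,0,0,0,0],[-1,0,0,0,0],[-1,0,0,0,0],[-1,0,0,0,0]]' 15
```

```text
time: 7.8
tool_pos: [0.4281, -0.2833, 0.1968]
tool_rot: [-3.141, 0.0, 3.14]
contact_force: [0.1, -0.4, 0.6]
opening: 0.0642
grip_force: 0.0
time: 8.8
tool_pos: [0.4278, -0.2835, 0.1966]
tool_rot: [3.142, 0.0, 3.14]
contact_force: [-0.1, -1.1, 0.7]
opening: 0.0207
grip_force: 15.0
```

```bash
python3 -m crank '[[-1,0,0,-4,0],[-1,0,0,-15,0],[-1,0,0,-35,0],[-1,0,0,-60,0],[-1,0,0,-85,0],[-1,0,0,-110,0],[-1,0,0,-135,0],[-1,0,0,-155,0],[-1,0,0,-167,0],[-1,0,0,-170,0],[-1,0,0,-170,0]]' && python3 -m crank '[[-1,-2,6,0,0],[-1,-7,22,0,0],[-1,-15,45,0,0],[-1,-23,70,0,0],[-1,-32,95,0,0],[-1,-40,120,0,0],[-1,-48,145,0,0],[-1,-57,170,0,0],[-1,-65,195,0,0],[-1,-73,220,0,0],[-1,-82,245,0,0],[-1,-90,270,0,0]]' && python3 -m crank '[[-1,-8,25,0,0],[-1,-16,49,0,0],[-1,-24,73,0,0],[-1,-31,94,0,0],[-1,-37,110,0,0],[-1,-40,119,0,0],[-1,-41,122,8,0],[-1,-41,122,25,0],[-1,-41,122,45,0],[-1,-41,122,60,0],[-1,-41,122,70,0],[-1,-41,122,70,0]]' ; python3 -c "
from h import *
np.set_printoptions(precision=4,suppress=True)
grab('wrist','w6'); grab('side','s6'); o=telemetry.observe(); print(o['tool_pos'],o['tool_rot'],o['contact_force'],o['opening'],o['grip_force'])
a=load('w6')['p'][150:450,120:520]; b=load('s6')['p'][150:270,230:390]
cv2.imwrite('pics/c6.png',np.hstack([a,cv2.resize(b,(400,300),interpolation=2)])[:,:,::-1])"
```

```text
time: 9.72
tool_pos: [0.4277, -0.2834, 0.3673]
tool_rot: [-3.14, 0.001, 3.14]
contact_force: [0.0, 0.8, -0.4]
opening: 0.0207
grip_force: 15.0
time: 10.72
tool_pos: [0.5182, -0.0119, 0.365]
tool_rot: [3.141, -0.003, 3.14]
contact_force: [0.4, -0.0, -0.2]
opening: 0.021
grip_force: 15.0
time: 11.72
tool_pos: [0.5585, 0.1076, 0.2936]
tool_rot: [-3.141, -0.006, 3.139]
contact_force: [-0.1, 0.5, -0.3]
opening: 0.0213
grip_force: 15.0
[0.5595 0.1078 0.2964] [-3.1415 -0.0007  3.1392] [-0.0652 -0.0781 -0.0172] 0.020903230091655327 14.988844057079405
```

View pics/c6.png

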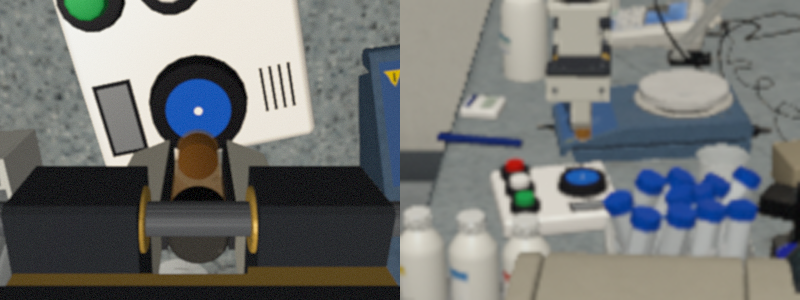

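The vial is upright in the fingers, and the window dot is at full-frame (318,261). I'll refine the window position and check the vial's base.

```bash
python3 -c "
from h import *
np.set_printoptions(precision=4,suppress=True)
g=load('w6'); print(atz(g,318,261,.045),dep(g,318,261)); s=load('side0'); print(tri(ray(g,318,261),ray(s,302.9,220.2)))
for p in [(.559,.1078,.0997),(.548,.1078,.0997)]:
    c=g['K']@(g['R']@np.array(p)+g['t']); print(c[:2]/c[2]-[120,150])
"
```

```text
[0.559  0.1087 0.045 ] [0.5588 0.1087 0.0455]
(array([0.56  , 0.1089, 0.0439]), np.float64(0.0011546922799114368))
[196.1223 148.8712]
[196.0201 128.2053]
```

```bash
python3 -m crank '[[-1,0,1,8,0],[-1,0,1,20,0],[-1,0,1,31,0],[-1,0,1,39,0],[-1,0,1,43,0],[-1,0,1,45,0],[-1,0,1,45,0],[-1,0,1,45,0],[-1,0,1,45,0],[-1,0,1,45,0]]' ; python3 -c "
from h import *
np.set_printoptions(precision=4,suppress=True)
grab('side','s7');grab('top','t7'); o=telemetry.observe(); print(o['tool_pos'],o['tool_rot'],o['contact_force'],o['opening'],o['grip_force'])
a=load('t7')['p'][220:310,210:330]; b=load('s7')['p'][150:270,230:390]
cv2.imwrite('pics/c7.png',np.hstack([cv2.resize(a,(400,300)),cv2.resize(b,(400,300),interpolation=2)])[:,:,::-1])"
```

```text
time: 12.65
tool_pos: [0.5596, 0.1093, 0.2521]
tool_rot: [3.141, 0.001, 3.14]
contact_force: [-0.7, -0.4, 0.0]
opening: 0.0209
grip_force: 15.0
[0.5595 0.1093 0.252 ] [3.1414 0.0008 3.1398] [ 0.2484 -0.2073 -0.6657] 0.021280769921498684 14.988824052270502
```

View pics/c7.png

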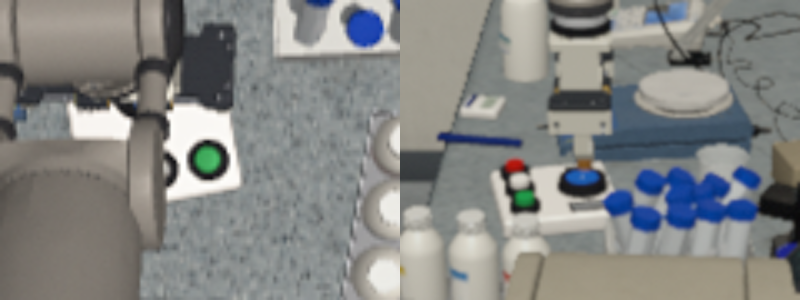

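The vial hangs centred just above the window at side-crop (585,170), nothing is touching, and the bottles and keys look as they should. Handing in.

```bash
python3 -c "
from cell import ticket
print(ticket.hand_in())"
```

```text
the job is handed in; nothing more can be done
None
```

I pressed and released the white key, then the green, and left red alone. The vial is held upright about 1 cm above the window centre and the job is handed in at about 13 s; no verdict came back.

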